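Tuck the pressing board under the lapped flap and hold the pasted sheet flat

ROBOT

A 6-joint arm with a two-finger parallel gripper is mounted at the origin on the work surface. World frame = base frame: x ahead of the robot, y to its left, z up, the work surface at z = 0. Lengths are in m, angles in rad, forces in N, time in s.
With the tool pointing down it reaches from about 0.35 to 0.975 m from the base axis. Payload 4.9 kg.
Tool frame: the origin (TCP) lies on the centre line of the jaws, within the pads' length; the fingertips stand 8 mm ahead of it and the grasp point (between the pads) lies 11 mm behind it; z points along the fingers, y is the direction in which the jaws open and shut (so a half turn about z gives the same grasp; the last joint's range is limited). The gripper opens to 85 mm and grips with 20 to 120 N. Pads are 22 mm wide; open, the fingers measure 114 mm over their backs; the gripper's body (76 mm by 85 mm) begins 54 mm behind the grasp point. The pads swing forward as they close: fully open they stand 13 mm farther back than shut.
Start: joints at [1.164, 0.053, 1.613, -0, 1.476, -0.119], TCP at [0.177, 0.599, 0.239] pointing down, gripper open.
Joint ranges: [-3.01, 3.01], [-1.01, 2.22], [0.06, 2.58], [-1.02, 4.17], [0.09, 2.62], [-3.14, 3.14]. Speed limits (rad/s): [2.57, 2.57, 3.14, 3.14, 3.14, 3.14].

INTERFACE

Orientations are given as a unit quaternion [w, x, y, z].
In Python, from plant import manip gives the robot as it stands.
- The arm moves only by the tool step_arm, never from a script. Its argument "deltas" is a list of rows, each a list of 7 numbers: the shift along the tool's x, y, z in m, then the turn, a rotation vector about the tool's x, y, z in rad, then the gripper command: -1 is fully open, 1 is shut, values between are in proportion. In form: [[dx, dy, dz, ax, ay, az, hand], ...]. A call has 1 to 20 rows; each row is the pose to reach, as a shift and turn from the pose commanded when the call began, along the tool's axes at that moment; what a row does not reach only later rows make up. A row lasts 1/10 s, in which the tool goes at most 50 mm and 8.59 degrees, less where a joint would pass 70% of its speed; a pose out of reach is approached as far as the arm can. A call with a gripper value outside its range is refused whole. The fingers move at their own pace and stop on an object; the grip force is fixed at half the most. Time passes only in rows, so rows that repeat a pose let the fingers close. It gives the time, the measured TCP pose, the force and the opening at its end, in the units of the state.
- manip.state(): the state, without advancing time (a new reading comes with each control period).
- manip.grab_frame(name): name is "side" or "top"; returns the picture (480x640x3 uint8, red, green, blue); there is no depth.
- manip.get_calibration(name): a dict with "fov_y" (degrees; the focal length in pixels is half the picture's height over the tangent of half this angle, whatever the lens; pixels are square), "cx", "cy" (the principal point, pixels), "dist_coeffs" ([k1, k2, p1, p2, k3] as OpenCV has them; the pictures are not rectified), "R" (3x3) and "t" (3): a world point X has camera coordinates R X + t. Camera axes: x right, y down, z forward; pixel columns grow to the right and rows downward; lengths in m; the calibration is good to about 2 mm. A picture is of the moment at which its call begins. get_calibration takes no time and is no camera call.
- manip.job_done(): hands the job in, once; it reports no verdict.
The state is a dict: "time": time; "joint_pos": joint angles; "joint_vel": joint speeds; "joint_efforts": joint torques, N m; "tool_pos": TCP position; "tool_rot": TCP orientation; "contact_force": force on the tool from outside, world axes, zero at the start; "ft_torque": the same for the moment, N m; "gripper_width": opening from 0.0 (shut) to 1.0 (fully open).
Only numpy, scipy, OpenCV 4.12 (cv2) and the standard library are available. Lean on these libraries where they do the work, as an engineer would, in place of code of your own. Each camera call takes 0.05 s, during which the arm holds its last target.

TASK

On the kraft-covered mounting bed, slide the wooden pressing board flat across the bed, never picking it up, and tuck its far edge under the lapped steel flap without lifting the flap, until the edge meets the stop bar behind and the board covers the whole white pasted sheet. Finish while holding it there: the hand stays on the board and keeps it pressed flat on the bed with a gentle but definite push of about 20 newtons, and does not let go. Leave all the other things on the table and the bed where they are.

Things in the scene. Friction and masses are not known exactly. Their poses are not given: they have to be found in the camera images.
- bed: Fixed mounting bed, plywood covered in brown kraft paper, 380 x 460 x 18 mm. Origin on its underside; it spans -170 to +210 mm along its x, +-230 mm along its y; top face at z = +18 mm. Its x points away from the robot, towards the flap. A dark wooden stop bar, 10 mm high, 440 mm long, stands on it along y, near face at x = +150 mm; the flap laps over it and past it.
- deck: The flat board of the mounting bed alone (without stop bar and flap): what the pressing board lies on and is pressed against. Same origin and axes as the bed, top face at z = +18 mm.
- flap (a joint): Hinge (behind the stop bar, at bed x = +185 mm) of the steel flap: 420 mm long, 66 mm deep, 3 mm sheet, 0.3 kg. 0: lying level at rest, underside 10 mm above the bed's top; grows (rad) as its near edge is lifted; falls shut by its weight. Its near 16 mm turn up: the mouth is 13 mm high. More than 0.12 rad (8 mm at the edge) counts as lifted.
- flap_edge (a point): Middle of the flap's near edge, at 119 mm along the bed's x: the flap laps 31 mm over the space before the stop bar.
- stop_mid (a point): Middle of the stop bar's near face, at its foot, on the bed's top face; same axes as the bed.
- sheet: White pasted paper sheet with a grey disc, 100 mm (bed's x) x 150 mm (bed's y), thinner than 1 mm, stuck on the bed, its far end 10 mm before the stop bar. Origin at its middle, on the bed's top face; same axes as the bed. Its place along the bed's y varies.
- board: Loose dark wooden pressing board, 120 mm (its x) x 190 mm (its y) x 6 mm, with a pale grip batten on top; about 0.3 kg; slides with a few newtons of friction. Origin at the middle of its underside; its x points to the far edge, which goes under the flap. It starts flat on the bed, on the robot's side of the sheet, turned by up to 0.45 rad from the bed.
- board_grip (a point): Centre of the board's grip batten, half-way up: a bar 100 mm long (board's y), 18 mm thick (board's x), 30 mm high, from 6 to 36 mm above the board's underside; this point is 21 mm above it, 35 mm behind the board's middle, 95 mm behind the far edge. Same axes as the board.
- board_edge (a point): Middle of the board's far edge, at its underside (board's x = +60 mm).
- weight: Bystander, leave where it is. Brass paperweight bar, 100 x 30 x 22 mm, on one side of the bed. Origin under its centre.
- inkstone: Bystander, leave where it is. Black ink stone, 75 x 45 x 20 mm, on the other side of the bed. Origin under its centre.
- ink: Bystander, leave where it is. Black ink bottle with a white cap, 56 mm across, 130 mm high. Origin under its centre.
- hammer: Bystander, leave where it is. Hammer lying on the table. Origin at its underside.
- iron: Bystander, leave where it is. Small steel pressing iron with a red handle, about 130 x 75 x 100 mm. Origin under its centre.
- pot: Bystander, leave where it is. Blue water cup, 72 mm across, 85 mm high. Origin under its centre.

How it is judged:
On the way, in this order (a step that is already met when the one before it is completed fails the run):
1. the board's far edge is under the flap, the board flat on the bed (x of board_edge in the frame of bed above 0.122 m and z of board_edge in the frame of bed below 0.026 m and angle between board's own z axis and vertical below 0.08 rad), for 0.05 s.
2. the board is home against the stop over the sheet and pressed flat by the hand (x of board_edge in the frame of bed above 0.142 m and y of board_grip in the frame of sheet between -0.018 and 0.018 m and angle between the x axis of board and the x axis of bed, either way round below 0.08 rad and angle between board's own z axis and vertical below 0.04 rad and z of board_edge in the frame of bed below 0.021 m and value of joint flap below 0.12 rad and contact force between board and deck above 15 N and contact force between the fingers and board above 3 N), for 0.3 s.
At the end, for the whole second after the job is handed in: Far edge under the flap within 8 mm of the stop, board within 18 mm of the sheet's middle along the flap, square to 0.08 rad, flat (tilt under 0.04 rad, edge within 3 mm of the bed), flap under 0.12 rad, hand on the board (over 3 N), board pressing on the bed with over 15 N, at rest (all of step 2 and linear speed of board below 0.02 m/s); the arm keeps its last pose, push and grip.
It fails at once if the flap is lifted by more than 0.12 rad (value of joint flap above 0.12 rad).
It fails at once if the board is picked up off the bed (its batten's centre more than 20 mm above where it rides) (z of board_grip in the frame of bed above 0.059 m).
It fails at once if the board is pressed down harder than 70 N (contact force between board and deck above 70 N).
It fails at once if a bystander is moved by more than 25 mm (distance of any of weight, inkstone, ink, hammer, iron, pot from where it was at the start of the episode above 0.025 m).
It also fails if it takes over 35 s, if anything falls off the work surface, if the arm or the gripper's body presses on something with over 40 N, if the wrist force passes 120 N, or if a joint passes its speed limit or range.

## Working session

There is one attempt and no reset: what is moved stays moved. The work goes in short steps, Python scripts to look and compute and a tool call to move; the robot and the scene stay as the last step left them, time stands still between calls to the robot, and variables do not carry over. Pictures are saved under pics/ and viewed, and the job is handed in when it is done.

Besides the shell and the picture viewer there is one more tool, called after ">>>" as name(argument=value, ...), one argument or row to a line, values as JSON. step_arm: Moves the arm, as the interface text tells. Its arguments: {"type":"object","properties":{"deltas":{"type":"array"}},"required":["deltas"]}

```bash
mkdir -p pics
python3 - <<'E'
from plant import manip
import cv2
for n in("side","top"):
    cv2.imwrite(f"pics/{n}0.png",manip.grab_frame(n)[...,::-1]); print(manip.get_calibration(n))
print(manip.state())
E
```

```text
{'fov_y': 49.61868451654002, 'cx': 318.8622589462209, 'cy': 247.94831156305764, 'dist_coeffs': array([-0.13171625,  0.        ,  0.        ,  0.        ,  0.        ]), 'R': array([[ 0.94849376, -0.31654509, -0.01260163],
       [-0.22648994, -0.64976672, -0.725607  ],
       [ 0.22149921,  0.69108785, -0.68799396]]), 't': array([-0.58184566,  0.15227664,  1.11366704])}
{'fov_y': 55.64223349709784, 'cx': 321.0482186548219, 'cy': 235.02720331497954, 'dist_coeffs': array([-0.08610569,  0.        ,  0.        ,  0.        ,  0.        ]), 'R': array([[ 0.02877946, -0.99958443, -0.00164821],
       [-0.98454559, -0.02806143, -0.17286569],
       [ 0.1727476 ,  0.00659772, -0.98494403]]), 't': array([-0.02820935,  0.58528061,  1.08004766])}
{'time': 0.1, 'joint_pos': array([ 1.16399920e+00,  5.33071017e-02,  1.61418507e+00, -8.89029008e-06,
        1.47601789e+00, -1.19027586e-01]), 'joint_vel': array([ 0.00100806, -0.00181036, -0.00427331,  0.00086749,  0.00347775,
        0.00089144]), 'joint_efforts': array([ 2.34637682e-04, -3.94906497e+01, -3.71361458e+01, -1.47009318e-04,
        3.90472531e-03,  2.02639535e-05]), 'tool_pos': array([0.17717687, 0.59877079, 0.23815892]), 'tool_rot': array([-2.44888307e-04,  1.43388328e-01,  9.89666039e-01, -9.26909068e-04]), 'contact_force': array([-0.04668386,  0.1205066 ,  0.33306931]), 'ft_torque': array([ 0.00989741, -0.02893854, -0.0334809 ]), 'gripper_width': 1.0002288888328703}
```

View pics/top0.png

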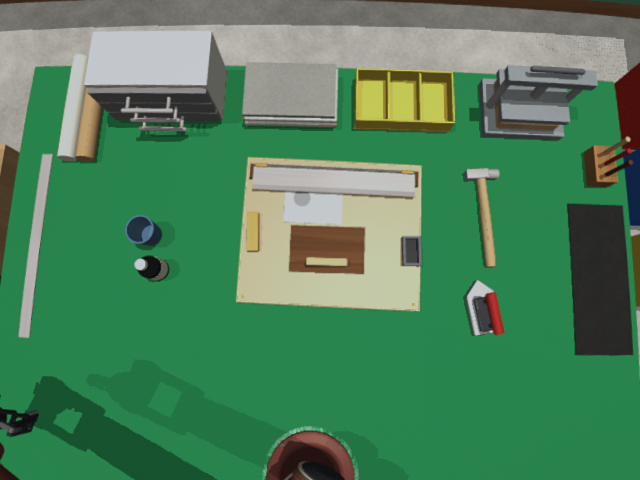

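View pics/side0.png

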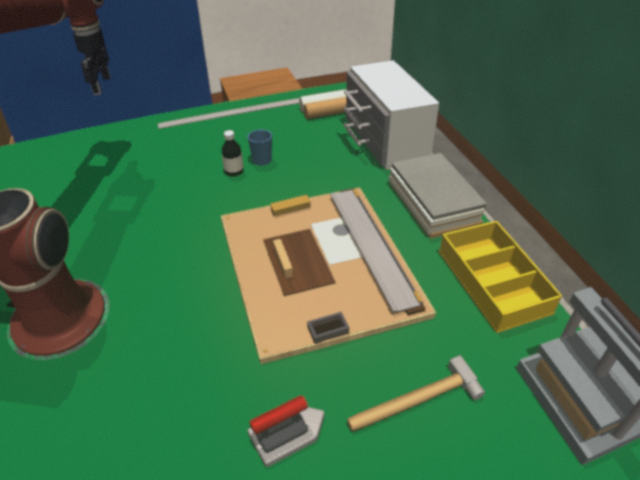

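The top view shows the bed at about (237–421, 157–310), the board at about (289–365, 225–274) with its batten near (327,262), and the sheet at about (284–342, 190–224). The paperweight is at (252,231) and the inkstone at (411,251). Next I'll measure them.

```bash
cat > h.py <<'E'
from plant import manip
import cv2, numpy as np
def ray(n,uv,z):
    c=manip.get_calibration(n); f=240/np.tan(np.radians(c['fov_y']/2))
    K=np.array([[f,0,c['cx']],[0,f,c['cy']],[0,0,1]]); uv=np.array(uv,float).reshape(-1,1,2)
    p=cv2.undistortPoints(uv,K,c['dist_coeffs']).reshape(-1,2)
    d=np.c_[p,np.ones(len(p))]@c['R']; o=-c['R'].T@c['t']
    z=np.broadcast_to(z,len(d))
    return o+d*((z-o[2])/d[:,2])[:,None]
def proj(n,X):
    c=manip.get_calibration(n); f=240/np.tan(np.radians(c['fov_y']/2))
    K=np.array([[f,0,c['cx']],[0,f,c['cy']],[0,0,1]])
    return cv2.projectPoints(np.array(X,float).reshape(-1,3),cv2.Rodrigues(c['R'])[0],c['t'],K,c['dist_coeffs'])[0].reshape(-1,2)
E
python3 - <<'E'
import cv2
t=cv2.imread('pics/top0.png');cv2.imwrite('pics/topz.png',cv2.resize(t[150:315,230:430],None,fx=3.6,fy=3.6,interpolation=cv2.INTER_CUBIC))
t=cv2.imread('pics/side0.png');cv2.imwrite('pics/sidez.png',cv2.resize(t[180:360,215:440],None,fx=3.3,fy=3.3,interpolation=cv2.INTER_CUBIC))
E
```

```text
(no output)
```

View pics/topz.png

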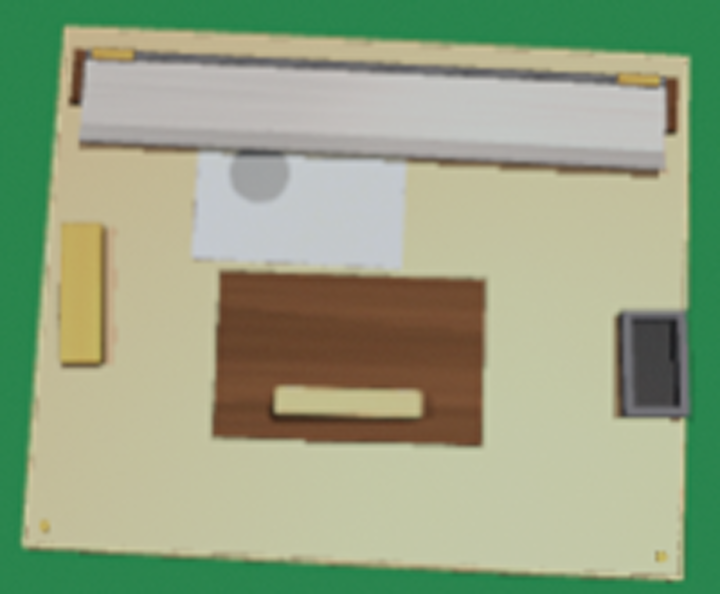

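View pics/sidez.png

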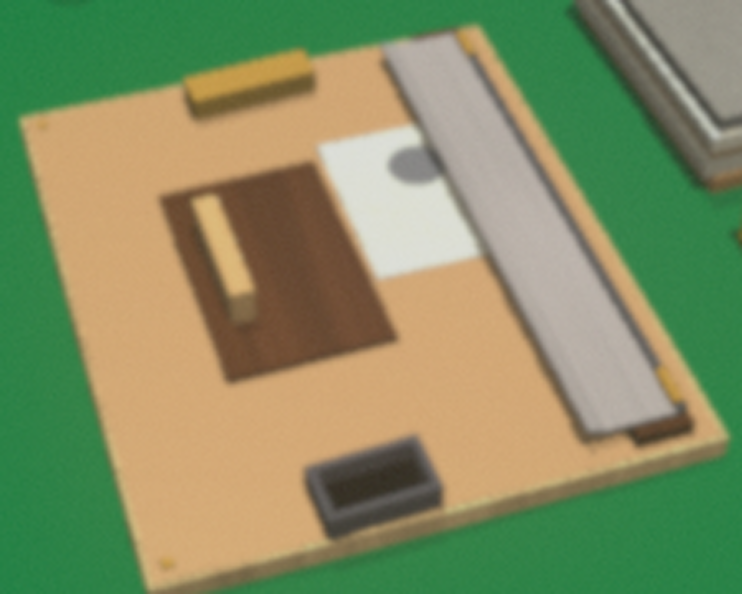

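Run:
```python
from h import *
def P(n,pts,z):
    s,o=(3.6,(230,150)) if n=='top' else (3.3,(215,180))
    return ray(n,(np.array(pts)+.5)/s-.5+np.array(o),z)[:,:2]
np.set_printoptions(precision=4,suppress=True)
T=dict(bed=([(66,26),(690,57),(682,578),(23,546)],.018),board=([(221,270),(486,279),(483,445),(213,436)],.024),
 sheet=([(200,152),(407,164),(402,268),(193,259)],.018),batt=([(274,386),(422,390),(423,418),(273,415)],.054),flap=([(80,145),(664,172)],.031))
S=dict(bed=([(475,24),(728,436),(150,588),(20,118)],.018),board=([(314,161),(398,340),(230,382),(162,197)],.024),
 sheet=([(319,145),(382,278)],.018),batt=([(211,195),(256,290),(234,295),(192,199)],.054))
for n,D in(('top',T),('side',S)):
  for k,(p,z) in D.items():
    w=P(n,p,z); print(n,k,w.tolist() if 0 else np.round(w,4).tolist(),'mean',w.mean(0))
    if len(w)==4: # yaw from far->: corners FL,FR,NR,NL
      a=w[0]+w[1]-w[2]-w[3]; b=w[0]+w[3]-w[1]-w[2]
      print('   yawx',np.arctan2(a[1],a[0]),'yawy',np.arctan2(-b[0],b[1]),'size',np.linalg.norm(a)/2,np.linalg.norm(b)/2)
# board mask
im=cv2.imread('pics/top0.png');hsv=cv2.cvtColor(im,cv2.COLOR_BGR2HSV)
m=((im[...,2]<150)&(im[...,2].astype(int)>im[...,1]+15)).astype(np.uint8); m[:222]=0;m[280:]=0;m[:,:280]=0;m[:,375:]=0
c=max(cv2.findContours(m,0,2)[0],key=cv2.contourArea)
w=ray('top',cv2.convexHull(c)[:,0],.024)[:,:2]; print('rect',cv2.minAreaRect((w*1000).astype(np.float32)))
```

```text
top bed [[0.7966, 0.1887], [0.786, -0.2711], [0.4077, -0.262], [0.4168, 0.1972]] mean [ 0.6018 -0.0368]
   yawx -0.023199248638654132 yawy -0.02141057482012411 size 0.37921535648265764 0.4596014934593781
top board [[0.6154, 0.0663], [0.6142, -0.1221], [0.4962, -0.1215], [0.4971, 0.0672]] mean [ 0.5557 -0.0275]
   yawx -0.006218135767591992 yawy -0.005503384345876607 size 0.11817063411485444 0.18850489272227078
top sheet [[0.7032, 0.0855], [0.6984, -0.0645], [0.6217, -0.0625], [0.624, 0.0871]] mean [0.6618 0.0114]
   yawx -0.023214212553381734 yawy -0.0236468754344617 size 0.07800096297450584 0.14984627657321029
top batt [[0.5297, 0.0246], [0.5299, -0.0766], [0.5107, -0.0776], [0.5098, 0.0246]] mean [ 0.52   -0.0262]
   yawx 0.02703816871243861 yawy 0.004846662528450009 size 0.019555034730885174 0.10168321719468289
top flap [[0.7026, 0.1708], [0.6946, -0.2483]] mean [ 0.6986 -0.0387]
side bed [[0.7925, 0.1939], [0.7845, -0.2673], [0.4055, -0.2593], [0.4135, 0.1991]] mean [ 0.599  -0.0334]
   yawx -0.017506438981882724 yawy -0.0175064703095868 size 0.3790301319447565 0.4598481480547072
side board [[0.6129, 0.068], [0.6108, -0.1235], [0.494, -0.1227], [0.4956, 0.0668]] mean [ 0.5533 -0.0279]
   yawx 0.001554871293862311 yawy -0.009631018488711363 size 0.11700857199681829 0.19051780493800696
side sheet [[0.624, 0.0908], [0.622, -0.0592]] mean [0.623  0.0158]
side batt [[0.5234, 0.0246], [0.5271, -0.0759], [0.5119, -0.0756], [0.5096, 0.025]] mean [ 0.518  -0.0255]
   yawx -0.025221207434794658 yawy 0.02992444121072993 size 0.014471508032591996 0.10065141970318499
rect ((555.0248413085938, -26.7310791015625), (188.30404663085938, 118.63130950927734), 89.68751525878906)
```

```bash
cat >> h.py <<'E'
from scipy.spatial.transform import Rotation as Ro
def delta(target,yaw_y):
    """tool down, tool y axis along world heading yaw_y"""
    s=manip.state(); q=s['tool_rot']; R0=Ro.from_quat([q[1],q[2],q[3],q[0]])
    y=np.array([np.cos(yaw_y),np.sin(yaw_y),0]); z=np.array([0,0,-1.]); x=np.cross(y,z)
    R1=Ro.from_matrix(np.c_[x,y,z])
    print('t',s['time'],'pos',s['tool_pos'],'F',s['contact_force'],'w',s['gripper_width'],'joints',s['joint_pos'].round(3))
    print('d',R0.inv().apply(np.array(target)-s['tool_pos']).round(4),'rot',(R0.inv()*R1).as_rotvec().round(4))
E
python3 -c "
from h import *
delta([.519,-.026,.12],-.004)"
```

```text
t 0.1 pos [0.17717687 0.59877079 0.23815892] F [-0.04668386  0.1205066   0.33306931] w 1.0002288888328703 joints [ 1.164  0.053  1.614 -0.     1.476 -0.119]
d [-0.5051 -0.5018  0.119 ] rot [-1.800e-03  1.000e-03  1.287e+00]
```

>>> step_arm(
  deltas=[
    [-0.034, -0.033, 0, 0, 0, 0.086, -1],
    [-0.068, -0.067, 0, 0, 0, 0.172, -1],
    [-0.101, -0.1, 0, 0, 0, 0.257, -1],
    [-0.135, -0.134, 0, 0, 0, 0.343, -1],
    [-0.168, -0.167, 0, 0, 0, 0.429, -1],
    [-0.202, -0.2, 0, 0, 0, 0.515, -1],
    [-0.236, -0.234, 0, 0, 0, 0.6, -1],
    [-0.27, -0.268, 0, 0, 0, 0.686, -1],
    [-0.303, -0.301, 0, 0, 0, 0.772, -1],
    [-0.337, -0.335, 0, 0, 0, 0.858, -1],
    [-0.37, -0.368, 0, 0, 0, 0.944, -1],
    [-0.404, -0.401, 0, 0, 0, 1.03, -1],
    [-0.438, -0.435, 0.02, 0, 0, 1.115, -1],
    [-0.471, -0.468, 0.05, 0, 0, 1.2, -1],
    [-0.505, -0.502, 0.08, -0.001, 0.001, 1.287, -1],
    [-0.505, -0.502, 0.119, -0.001, 0.001, 1.287, -1],
    [-0.505, -0.502, 0.119, -0.001, 0.001, 1.287, -1],
    [-0.505, -0.502, 0.119, -0.001, 0.001, 1.287, -1],
  ],
)

```text
time: 1.9
tool_pos: [0.5181, -0.0252, 0.1193]
tool_rot: [-0.002, 0.709, 0.706, -0.0]
contact_force: [-0.3, 0.1, 0.9]
gripper_width: 0.997
```

```bash
python3 -c "
from h import *
delta([.519,-.026,.038],-.004)
cv2.imwrite('pics/side1.png',cv2.resize(manip.grab_frame('side')[160:380,190:470,::-1],None,fx=2.7,fy=2.7,interpolation=2))"
```

```text
t 1.9 pos [ 0.51808723 -0.02516789  0.11932504] F [-0.27080517  0.08190274  0.87926755] w 0.9966934033368714 joints [-0.193 -0.094  1.965  0.002  1.274 -0.189]
d [-0.001   0.0012  0.0813] rot [-0.0031 -0.0023 -0.0004]
```

View pics/side1.png

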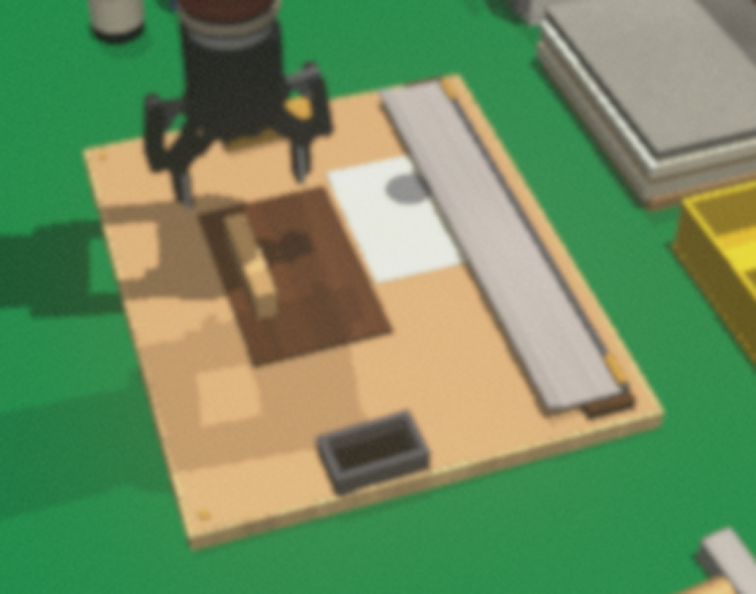

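The open jaws straddle the batten, with the fingertips near (183,200) and (301,175). Next I'll go down and grip.

>>> step_arm(
  deltas=[
    [-0.001, 0.001, 0.03, -0.003, -0.002, 0, -1],
    [-0.001, 0.001, 0.06, -0.003, -0.002, 0, -1],
    [-0.001, 0.001, 0.08, -0.003, -0.002, 0, -1],
    [-0.001, 0.001, 0.08, -0.003, -0.002, 0, -1],
    [-0.001, 0.001, 0.08, -0.003, -0.002, 0, -1],
    [-0.001, 0.001, 0.08, -0.003, -0.002, 0, 1],
    [-0.001, 0.001, 0.08, -0.003, -0.002, 0, 1],
    [-0.001, 0.001, 0.08, -0.003, -0.002, 0, 1],
    [-0.001, 0.001, 0.08, -0.003, -0.002, 0, 1],
    [-0.001, 0.001, 0.08, -0.003, -0.002, 0, 1],
    [-0.001, 0.001, 0.08, -0.003, -0.002, 0, 1],
    [-0.001, 0.001, 0.08, -0.003, -0.002, 0, 1],
  ],
)

```text
time: 3.15
tool_pos: [0.5205, -0.0264, 0.0408]
tool_rot: [0.002, 0.709, 0.706, 0.001]
contact_force: [-0.2, -0.4, 4.9]
gripper_width: 0.193
```

```bash
python3 -c "
from h import *
delta([.6365,.0138,.035],-.021)
cv2.imwrite('pics/side2.png',cv2.resize(manip.grab_frame('side')[160:380,190:470,::-1],None,fx=2.7,fy=2.7,interpolation=2))"
```

```text
t 3.15 pos [ 0.52053879 -0.026446    0.04080335] F [-0.24974611 -0.35740539  4.91703398] w 0.19302667504462517 joints [-0.194  0.018  2.004 -0.     1.116 -0.189]
d [0.0407 0.1158 0.0062] rot [0.0038 0.0008 0.0169]
```

View pics/side2.png

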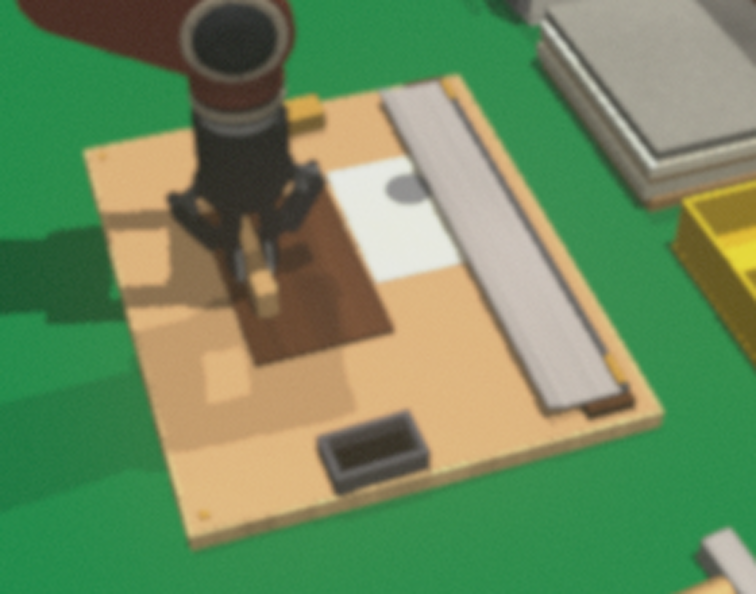

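The jaws hold the batten's middle at about (252,258) with a light 4 N down-push. Next I'll slide diagonally towards the mouth, stopping with the edge just past the flap lip.

>>> step_arm(
  deltas=[
    [0.003, 0.005, 0, 0, 0, 0.001, 1],
    [0.008, 0.012, 0, 0, 0, 0.003, 1],
    [0.013, 0.02, 0, 0, 0, 0.006, 1],
    [0.018, 0.028, 0, 0, 0, 0.008, 1],
    [0.023, 0.036, 0, 0, 0, 0.011, 1],
    [0.028, 0.044, 0, 0, 0, 0.013, 1],
    [0.033, 0.052, 0, 0, 0, 0.015, 1],
    [0.037, 0.06, 0, 0, 0, 0.017, 1],
    [0.04, 0.067, 0, 0, 0, 0.017, 1],
    [0.04, 0.072, 0, 0, 0, 0.017, 1],
    [0.04, 0.072, 0, 0, 0, 0.017, 1],
    [0.04, 0.072, 0, 0, 0, 0.017, 1],
  ],
)

```text
time: 4.4
tool_pos: [0.5928, 0.0135, 0.0409]
tool_rot: [0.002, 0.714, 0.7, 0.001]
contact_force: [0.7, 0.6, 4.0]
gripper_width: 0.192
```

```bash
python3 -c "
from h import *
delta([.6365,.0138,.035],-.021)
cv2.imwrite('pics/side3.png',cv2.resize(manip.grab_frame('side')[160:380,190:470,::-1],None,fx=2.7,fy=2.7,interpolation=2))
cv2.imwrite('pics/top3.png',cv2.resize(manip.grab_frame('top')[150:315,230:430,::-1],None,fx=3.6,fy=3.6,interpolation=2))"
```

```text
t 4.4 pos [0.5928101  0.01350284 0.04087509] F [0.71856558 0.58798822 3.99119473] w 0.19222132845834963 joints [-0.103  0.178  1.831 -0.     1.129 -0.082]
d [0.0012 0.0436 0.0061] rot [0.0042 0.0004 0.    ]
```

View pics/side3.png

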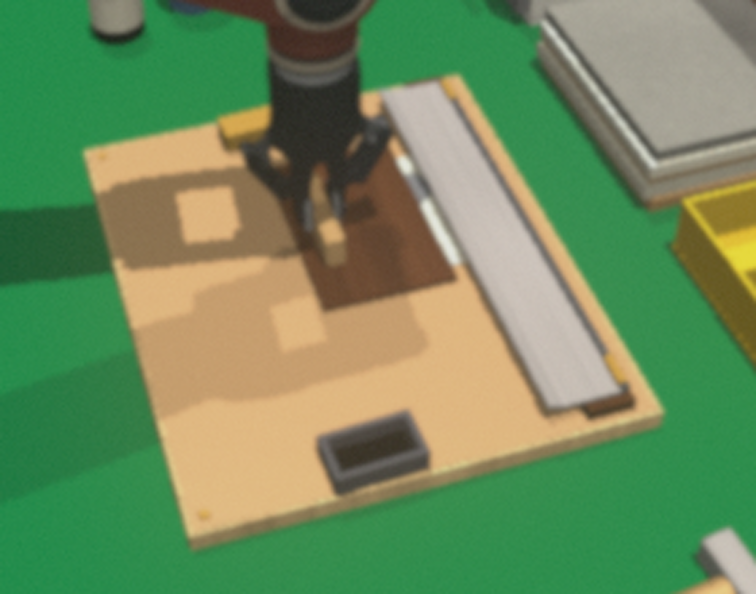

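View pics/top3.png

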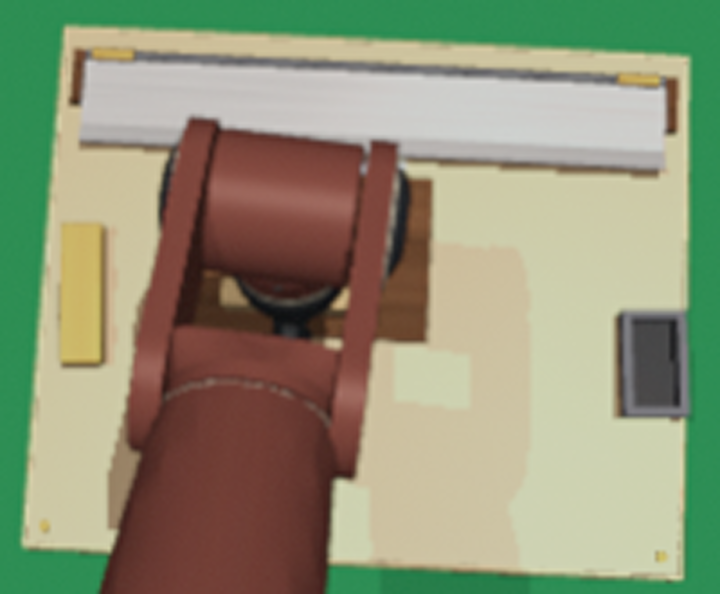

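The board now lies square in front of the mouth. Its far-right corner is at (455,280) in the side crop, with a sliver of sheet between it and the flap. The flap is down. Next I'll slide it in.

>>> step_arm(
  deltas=[
    [0, 0.004, 0, 0, 0, 0, 1],
    [0.001, 0.009, 0, 0, 0, 0, 1],
    [0.001, 0.014, 0, 0, 0, 0, 1],
    [0.001, 0.019, 0, 0, 0, 0, 1],
    [0.001, 0.024, 0, 0, 0, 0, 1],
    [0.001, 0.029, 0, 0, 0, 0, 1],
    [0.001, 0.034, 0, 0, 0, 0, 1],
    [0.001, 0.037, 0, 0, 0, 0, 1],
    [0.001, 0.037, 0, 0, 0, 0, 1],
    [0.001, 0.037, 0, 0, 0, 0, 1],
  ],
)

```text
time: 5.5
tool_pos: [0.6289, 0.0135, 0.0409]
tool_rot: [0.001, 0.714, 0.7, 0.0]
contact_force: [-2.6, 0.5, 5.9]
gripper_width: 0.196
```

```bash
python3 -c "
from h import *
delta([.6365,.0138,.035],-.021)
cv2.imwrite('pics/side4.png',cv2.resize(manip.grab_frame('side')[160:380,190:470,::-1],None,fx=2.7,fy=2.7,interpolation=2))"
```

```text
t 5.5 pos [0.62892106 0.01350844 0.0408513 ] F [-2.60192881  0.47092293  5.85774102] w 0.19596561715231425 joints [-9.600e-02  2.550e-01  1.740e+00 -1.000e-03  1.145e+00 -7.500e-02]
d [0.0005 0.0076 0.0059] rot [0.002  0.0009 0.    ]
```

View pics/side4.png

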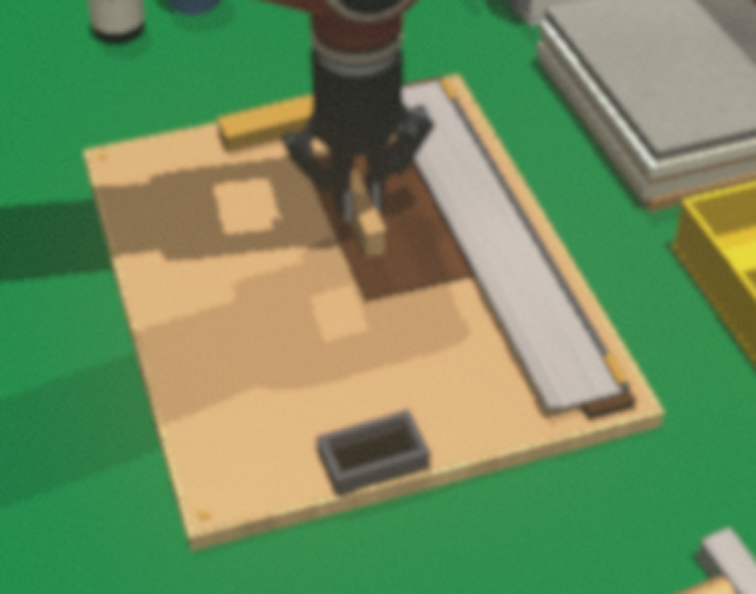

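The board's edge is under the flap, which still lies flat, and the sheet is covered. Next I'll creep to the stop.

>>> step_arm(
  deltas=[
    [0, 0.002, 0, 0, 0, 0, 1],
    [0, 0.004, 0, 0, 0, 0, 1],
    [0, 0.006, 0, 0, 0, 0, 1],
    [0, 0.007, 0, 0, 0, 0, 1],
    [0, 0.007, 0, 0, 0, 0, 1],
  ],
)

```text
time: 6.05
tool_pos: [0.6354, 0.0134, 0.0409]
tool_rot: [0.001, 0.714, 0.7, -0.0]
contact_force: [-4.0, -0.9, 7.1]
gripper_width: 0.194
```

>>> step_arm(
  deltas=[
    [0, 0.001, 0, 0, 0, 0, 1],
    [0, 0.002, 0, 0, 0, 0, 1],
    [0, 0.002, 0, 0, 0, 0, 1],
    [0, 0.002, 0, 0, 0, 0, 1],
  ],
)

```text
time: 6.45
tool_pos: [0.6362, 0.0134, 0.0409]
tool_rot: [-0.001, 0.714, 0.7, -0.001]
contact_force: [-9.6, -0.2, 11.1]
gripper_width: 0.195
```

The hand advanced only 0.8 mm of the last 2 mm and Fx rose to 9.6 N, so the board is against the stop, at the position I computed. Now I'll press down gradually.

>>> step_arm(
  deltas=[
    [0, 0, 0.0005, 0, 0, 0, 1],
    [0, 0, 0.001, 0, 0, 0, 1],
    [0, 0, 0.0015, 0, 0, 0, 1],
    [0, 0, 0.0015, 0, 0, 0, 1],
    [0, 0, 0.0015, 0, 0, 0, 1],
  ],
)

```text
time: 6.95
tool_pos: [0.6362, 0.0134, 0.0408]
tool_rot: [-0.001, 0.714, 0.7, -0.001]
contact_force: [-15.1, 0.5, 19.4]
gripper_width: 0.195
```

>>> step_arm(
  deltas=[
    [0, -0.001, 0.0005, 0, 0, 0, 1],
    [0, -0.001, 0.001, 0, 0, 0, 1],
    [0, -0.001, 0.001, 0, 0, 0, 1],
    [0, -0.001, 0.001, 0, 0, 0, 1],
    [0, -0.001, 0.001, 0, 0, 0, 1],
    [0, -0.001, 0.001, 0, 0, 0, 1],
  ],
)

```text
time: 7.55
tool_pos: [0.6362, 0.0134, 0.0408]
tool_rot: [-0.0, 0.714, 0.7, -0.001]
contact_force: [-13.3, 0.6, 21.6]
gripper_width: 0.197
```

>>> step_arm(
  deltas=[
    [0, 0, 0, 0, 0, 0, 1],
    [0, 0, 0, 0, 0, 0, 1],
    [0, 0, 0, 0, 0, 0, 1],
    [0, 0, 0, 0, 0, 0, 1],
    [0, 0, 0, 0, 0, 0, 1],
  ],
)

```text
time: 8.05
tool_pos: [0.6362, 0.0134, 0.0409]
tool_rot: [-0.0, 0.714, 0.7, -0.001]
contact_force: [-12.9, 0.5, 21.2]
gripper_width: 0.193
```

```bash
python3 -c "
from h import *
cv2.imwrite('pics/side5.png',cv2.resize(manip.grab_frame('side')[160:380,190:470,::-1],None,fx=2.7,fy=2.7,interpolation=2))
cv2.imwrite('pics/top5.png',cv2.resize(manip.grab_frame('top')[150:315,230:430,::-1],None,fx=3.6,fy=3.6,interpolation=2))
delta([.6365,.0138,.035],-.021)"
```

```text
t 8.15 pos [0.63614968 0.01340909 0.04080741] F [-13.55138709   0.03722843  21.09316389] w 0.19650789772037136 joints [-9.500e-02  2.720e-01  1.719e+00 -1.000e-03  1.151e+00 -7.400e-02]
d [0.0004 0.0003 0.0058] rot [-0.001   0.0009  0.0002]
```

View pics/side5.png

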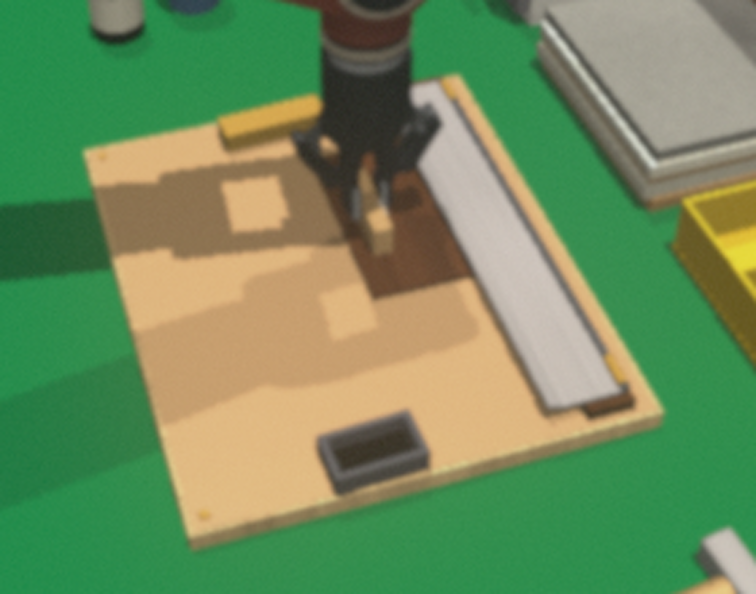

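View pics/top5.png

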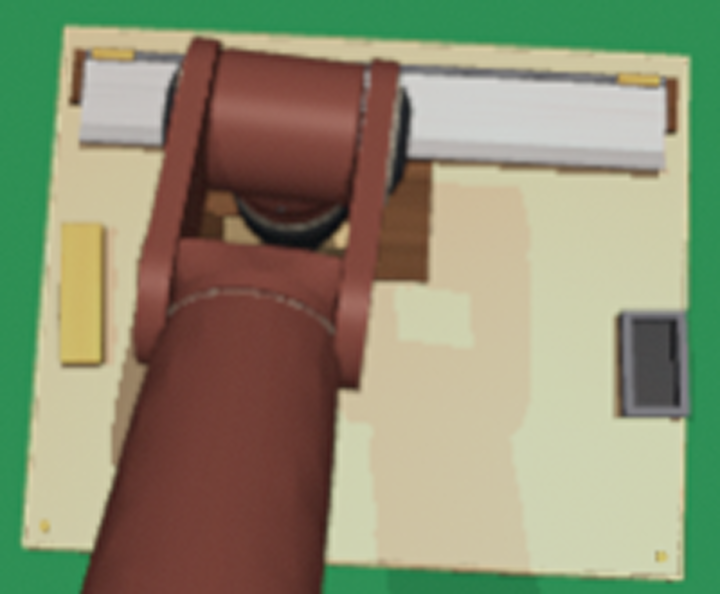

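```bash
python3 -c "
from h import *
a=ray('top',[(428.5/3.6-.5+230,282.5/3.6-.5+150)],.024)[0]
b=ray('side',[(375.5/2.7-.5+190,298.5/2.7-.5+160)],.024)[0]
u=np.array([.9998,-.021]);v=np.array([.021,.9998])
for p,m in((a,(.6018,-.0368)),(b,(.599,-.0334))):
  d=p[:2]-m; print(p,'bed edge x',.02+d@u+.12,'centre y',d@v+.095)
"
```

```text
[ 0.61086479 -0.08089983  0.024     ] bed edge x 0.14998907262509462 centre y 0.051099351341489636
[ 0.6095886  -0.08198671  0.024     ] bed edge x 0.15160680672744598 centre y 0.04664537166043036
```

Both views put the far edge 150–152 mm along the bed's x. They put the board's middle at 47–51 mm along y, against a sheet middle of about 49.5 mm. The push holds steady at about 21 N, so I'm handing in.

```bash
python3 -c "
from h import *
print(manip.job_done()); s=manip.state(); print(s['time'],s['contact_force'],s['tool_pos'])"
```

```text
the job is handed in; nothing more can be done
None
the job is handed in; nothing more can be done
```

I gripped the board by its batten, slid it flat and square under the flap until it met the stop bar, then pressed down and handed the job in with the hand still holding it. No verdict came back, and the state could no longer be read after the hand-in.

- **Position:** both camera views put the far edge 150–152 mm along the bed, with the stop at 150 mm. The board's middle is within about 3 mm of the sheet's middle along the flap.
- **Square and covering:** the hand's heading matches the bed's to within 0.001 rad, and no white sheet was visible in the pictures.
- **Push:** the last reading was a steady 21 N down, of which about 1 N is sensor offset. A further 13 N of forward push against the stop remained.
- **Flap and bystanders:** the flap looked level in the pictures; I had no direct reading of its angle. In the last pictures, the paperweight and inkstone were where they started. I didn't re-measure the ink bottle, hammer, iron or cup.

It took about 8 s of the 35 s allowed, and none of my checks failed. The two views differ by about 2 mm along the bed and 4 mm across it, roughly the accuracy of the camera calibration and my pixel readings.

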